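Swing out the light panel and hold a drawn tube slanted over it

TASK

First swing the lit round panel on its stiff arm until it stands centred over the yellow tape ring on the worktop, and let go of it so that it stays there. Then draw the tube with the red cap up out of the rack and, for a look at what has settled in it, hold it slanted at about 45 degrees, cap end up, with its tip above the middle of the lit panel and about 5 cm over it, touching nothing but the gripper. Finish while still holding it there; leave the two blue-capped tubes standing in the rack and do not disturb the other things.

Things in the scene. Friction and masses are not known exactly. Their poses are not given: they have to be found in the camera images.
- light_arm (a joint): Angle of the swing arm that carries the light panel, about the upright axis of the grey round stand (base 104 mm across, fixed to the worktop); grows clockwise seen from above, stops at -0.15 and 2.0. Stiff: it needs about 0.25 N m (1.4 N at the handle) to move and stays where it is left. It starts between 0.05 and 0.35; the ring lies 1.0 to 1.5 rad clockwise from the zero.
- light_hinge (a point): Point on the upright hinge axis of the swing arm, 70 mm above the worktop. A black hub cap, 20 mm across, reaches to z = 78 mm here.
- panel_center (a point): Centre of the lit white face (84 mm across, facing up) of the round black light panel (96 mm across, 18 mm thick), which the arm carries 115 mm from the hinge axis; the face is 70 mm above the worktop and always level.
- light_handle (a point): Grip point of the upright green round handle, 18 mm across, on the arm's outer end, 180 mm from the hinge axis, on the line from the hinge through the panel centre. The green part runs from z = 74 to 115 mm, this point is at z = 100 mm; take it from above. Its foot and the arm below lie under z = 74 mm.
- mark_center (a point): Centre of the yellow tape ring (outer diameter 120, inner 100 mm, 1.5 mm thick, fixed) on the worktop, 115 mm from the hinge axis: the light panel belongs right above it.
- tube_rack: White tube rack, fixed to the worktop, 186 x 62 mm, 66 mm high; origin under its centre on the worktop, x axis along its length, z up. Four holes of 20 mm in one row along x at -63, -21, 21 and 63 mm; three of them hold tubes, which stand on its 6 mm floor.
- red_tube: Tube with a red cap: 120 mm long, body 17 mm across (22 g or somewhat more or less), cap 22 mm across from 103 to 120 mm above the tip. Origin at the tip (lower end), z axis along the tube towards the cap. It stands upright in one of the rack's holes, tip 6 mm above the worktop, cap 109 to 126 mm above it. Grip it by the cap; its tip is clear of the rack when raised 62 mm.
- blue_tube_a: A blue-capped tube of the same size and frame in another hole; stays in the rack.
- blue_tube_b: The second blue-capped tube of the same size and frame; stays in the rack.
- media_bottle: Bystander: small bottle with a screw cap, 56 mm across, 111 mm high; origin under its centre.
- timer: Bystander: small white timer lying flat, 68 x 62 x 18 mm; origin under its centre.
- tape_roll: Bystander: roll of yellow tape lying flat, 89 mm across, 19 mm high; origin under its centre.

How it is judged:
By the outcome, as a careful person would: the job done as asked, in the order asked, and still so for the second after the job is handed in, while the arm keeps its last pose, push and grip.
It also fails if it takes over 48 s, if anything falls off the work surface, if the arm or the gripper's body presses on something with over 40 N, if the wrist force passes 120 N, or if a joint passes its speed limit or range.

ROBOT

A 6-joint arm with a two-finger parallel gripper is mounted at the origin on a cart in front of the work surface, level with it; the furniture and walls round the work are solid. World frame = base frame: x ahead of the robot, y to its left, z up, the work surface at z = 0. Lengths are in m, angles in rad, forces in N, time in s.
With the tool pointing down it reaches from about 0.4 to 0.925 m from the base axis. Payload 3.4 kg.
Tool frame: the origin (TCP) lies at the very end of the fingers, on their centre line; the grasp point (between the pads) lies 19 mm behind it; z points along the fingers, y is the line along which they close (so a half turn about z gives the same grasp; the last joint's range is limited). The gripper opens to 85 mm and grips with 20 to 120 N. Pads are 22 mm wide; open, the fingers measure 114 mm over their backs; the gripper's body (76 mm by 85 mm) begins 54 mm behind the grasp point. The pads swing forward as they close: fully open they stand 13 mm farther back than shut.
Start: joints at [-1.187, 0.307, 1.506, -0, 1.328, -0.073], TCP at [0.254, -0.516, 0.231] pointing down, gripper open.
Joint ranges: [-3.12, 3.12], [-1.05, 2.28], [0.14, 2.33], [-1.42, 4.57], [0.1, 2.73], [-2.68, 2.68]. Speed limits (rad/s): [2.57, 2.57, 3.14, 3.14, 3.14, 3.14].

INTERFACE

Orientations are given as a unit quaternion [w, x, y, z].
In Python, from plant import r, cams, status gives the robot as it stands (r), with the cameras (cams) and the readings (status).
- The arm moves only by the tool send_path, called after ">>>" by a JSON object that holds its "fn" and its "kwargs". Schema: {"type":"object","properties":{"segments":{"type":"array","items":{"type":"number"},"minItems":4,"maxItems":32},"aperture":{"type":"number"},"only":{"type":"string"},"quiet":{"type":"boolean"},"lines":{"type":"string"}},"required":["segments"],"additionalProperties":false}. segments is one flat list of numbers that holds 1 to 8 rows one after another, with no inner brackets; each row has 4 numbers: dx, dy, dz in m, then a turn about the tool's z in rad; each row shifts and turns the commanded pose from where the row before left it, along the tool's axes as they then stand; what a row does not reach is not made up. A row lasts 1/8 s, in which the tool goes at most 0.0625 m and 0.188 rad, less where a joint would pass 70% of its speed; a pose out of reach is approached as far as the arm can. aperture is the finger opening in m, set as the call begins (left out keeps the last). The fingers move at their own pace and stop on an object; the grip force is fixed at half the most. Time passes only in rows, so rows that do not move let the fingers close. The tool returns the time, the measured TCP pose, the force, the opening and the grip force at its end. only (a regular expression) keeps the lines of the reply that match it, lines (a string "A,B") keeps lines A to B, and quiet returns only ok. Input that does not fit is refused with a message, and nothing moves.
- status.get_state(): the state, without advancing time (a new reading comes with each control period).
- cams.camera(name): name is "scene" or "top" or "wrist"; returns (picture, depth): 480x640x3 uint8, blue, green, red; 480x640 float32, m along the optical axis (not along the pixel's ray), 0 where there is no reading.
- cams.camera_model(name): a dict with "fov_y" (degrees; the focal length in pixels is half the picture's height over the tangent of half this angle, whatever the lens; pixels are square), "cx", "cy" (the principal point, pixels), "dist_coeffs" ([k1, k2, p1, p2, k3] as OpenCV has them; the pictures are not rectified), "world_from_camera" (4x4, takes a point from camera to world coordinates). Camera axes: x right, y up, looking along -z (the intrinsics and any distortion apply to the point x, -y, -z); pixel columns grow to the right and rows downward; lengths in m; the calibration is good to about 2 mm. A picture is of the moment at which its call begins: read the wrist's pose just before it. camera_model takes no time and is no camera call; for the wrist camera it gives the pose at the moment of the call.
- r.finish_job(): hands the job in; it is judged then, once.
The state is a dict: "clock": time; "joint_positions": joint angles; "dq": joint speeds; "tau": joint torques, N m; "position": TCP position; "eef_rot": TCP orientation; "wrist_force": force on the tool from outside, world axes, zero at the start; "moment": the same for the moment, N m; "opening": finger opening in m; "finger_force": force on a finger pad.
Only numpy, scipy, OpenCV 4.12 (cv2) and the standard library are available. Lean on these libraries where they do the work, as an engineer would, in place of code of your own. Each camera call takes 0.05 s, during which the arm holds its last target. There are 200 camera calls.

## Working session

There is one attempt and no reset: what is moved stays moved. The work goes in short steps, Python scripts to look and compute and a tool call to move; the robot and the scene stay as the last step left them, time stands still between calls to the robot, and variables do not carry over. Pictures are saved under pics/ and viewed, at most 15 in all, crops included, and the job is handed in when it is done.

```bash
ls; mkdir -p pics; python3 - <<'E'
from plant import r, cams, status
import cv2,numpy as np
for n in("scene","top"):
    p,d=cams.camera(n); cv2.imwrite(f"pics/{n}0.png",p); np.save(f"pics/{n}0.npy",d)
    m=cams.camera_model(n); print(n,m["fov_y"],m["cx"],m["cy"],m["dist_coeffs"],np.round(m["world_from_camera"],3).tolist())
s=status.get_state();print(s["clock"],s["position"],s["eef_rot"],s["opening"])
E
```

```text
pics
plant.py
scene 55.259531410353375 321.24877943804967 240.37672702585346 [2.38114404e-05 0.00000000e+00 0.00000000e+00 0.00000000e+00
 0.00000000e+00] [[-0.719, 0.408, -0.562, -0.038], [-0.695, -0.427, 0.579, 0.535], [-0.004, 0.807, 0.59, 0.734], [0.0, 0.0, 0.0, 1.0]]
top 48.54097585449397 319.1708645478231 236.87199667269923 [-0.00901676  0.          0.          0.          0.        ] [[-0.013, 0.991, -0.13, 0.399], [-1.0, -0.015, -0.013, -0.12], [-0.015, 0.129, 0.991, 1.355], [0.0, 0.0, 0.0, 1.0]]
0.1 [ 0.25386372 -0.51519402  0.23046239] [-9.41514816e-04  9.73921389e-01  2.26883721e-01 -1.39943100e-04] 0.08501748237258532
```

View pics/top0.png

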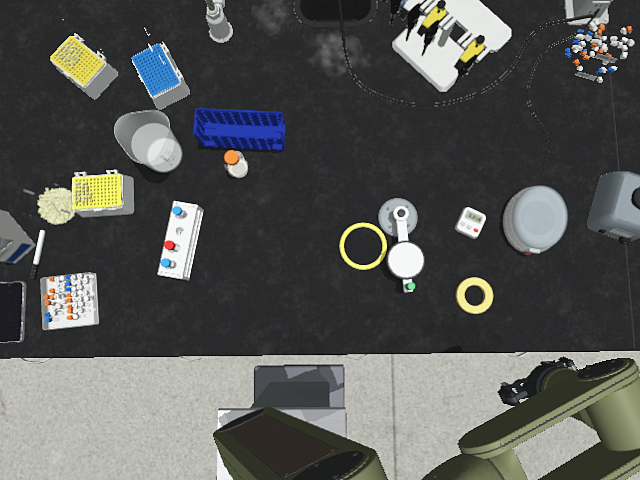

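View pics/scene0.png

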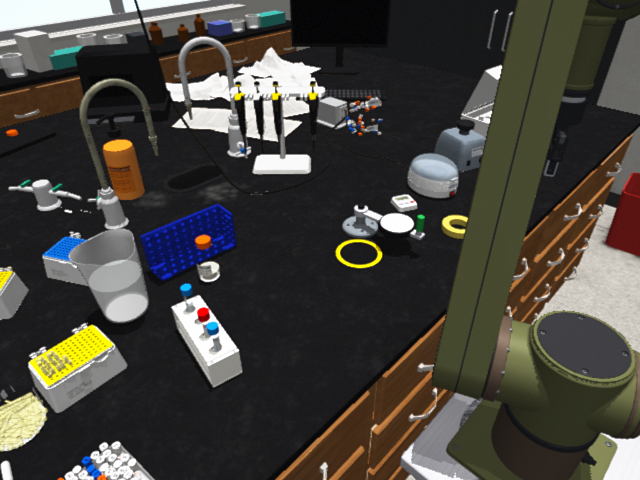

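Top view: hub (401,212), panel (406,261), handle (410,286), ring (363,246), red cap (170,245), blue caps (177,211) and (165,263), rack from (180,203) to (175,278). I'll refine these by colour and deproject them.

```bash
cat > h.py <<'E'
from plant import r, cams, status
import cv2,numpy as np
from scipy.spatial.transform import Rotation as R
def cam(n):
    m=cams.camera_model(n); f=240/np.tan(np.radians(m["fov_y"]/2))
    return np.array([[f,0,m["cx"]],[0,f,m["cy"]],[0,0,1]]),np.array(m["dist_coeffs"]),np.array(m["world_from_camera"])
def at_z(n,uv,z):
    K,D,T=cam(n); x,y=cv2.undistortPoints(np.array([[uv]],float),K,D)[0,0]
    d=T[:3,:3]@[x,-y,-1]; return T[:3,3]+d*(z-T[2,3])/d[2]
def blob(img,box,lo,hi):
    u0,v0,u1,v1=box; h=cv2.cvtColor(img[v0:v1,u0:u1],cv2.COLOR_BGR2HSV)
    m=cv2.inRange(h,np.array(lo),np.array(hi)); pts=cv2.findNonZero(m)
    c,rad=cv2.minEnclosingCircle(pts); me=pts.reshape(-1,2).mean(0)
    return np.array(c)+[u0,v0],rad,me+[u0,v0],len(pts)
def tool():
    s=status.get_state(); q=s["eef_rot"]; return np.array(s["position"]),R.from_quat([q[1],q[2],q[3],q[0]]),s
E
python3 - <<'E'
from h import *
p=cv2.imread("pics/top0.png")
for nm,box,lo,hi,z in [("ring",(335,215,392,275),(22,120,120),(35,255,255),.0015),
 ("green",(398,275,420,297),(50,100,60),(85,255,255),.115),
 ("red",(158,233,182,257),(0,150,100),(8,255,255),.126),
 ("blueA",(165,200,190,222),(95,130,100),(115,255,255),.126),
 ("blueB",(155,252,178,275),(95,130,100),(115,255,255),.126),
 ("panel",(384,238,428,282),(0,0,215),(180,40,255),.070),]:
    c,rad,me,n=blob(p,box,lo,hi); print(nm,c.round(1),round(rad,1),me.round(1),n,at_z("top",c,z).round(4),at_z("top",me,z).round(4))
print("hub",at_z("top",(401,212),.078))
a=cv2.resize(p[190:300,335:435],None,fx=5,fy=5,interpolation=2)
b=cv2.resize(p[190:300,145:215],None,fx=5,fy=5,interpolation=2)
cv2.imwrite("pics/c1.png",np.hstack([a[:,:500],b[:,:300]])[:550])
E
```

```text
ring [362.8 245.6] 23.9 [363.7 245.6] 327 [ 0.5516 -0.2136  0.0015] [ 0.5516 -0.216   0.0015]
green [410.5 286. ] 4.9 [410.6 285.8] 60 [ 0.4429 -0.3139  0.115 ] [ 0.4433 -0.3142  0.115 ]
red [168.5 245. ] 5.6 [168.7 244.9] 77 [0.5458 0.2484 0.126 ] [0.546  0.2479 0.126 ]
blueA [176. 210.] 5.0 [176.4 210.2] 60 [0.6287 0.2327 0.126 ] [0.628  0.2316 0.126 ]
blueB [164.6 262.7] 4.7 [165.  262.5] 61 [0.5044 0.2564 0.126 ] [0.505  0.2556 0.126 ]
panel [405.  259.5] 22.3 [405.5 259.4] 981 [ 0.5086 -0.3099  0.07  ] [ 0.5087 -0.3112  0.07  ]
hub [ 0.62374951 -0.3030014   0.078     ]
```

View pics/c1.png

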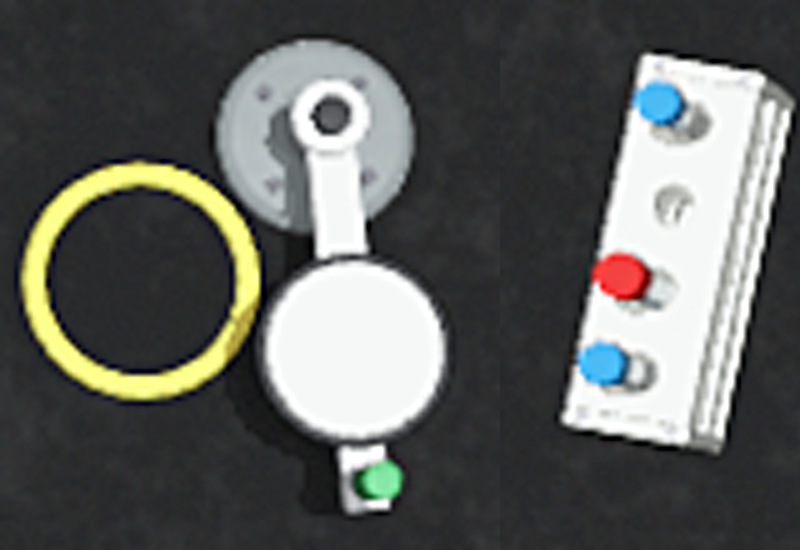

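The crop puts the hub at (400.7,212.3), with the panel, ring and handle distances from it matching 115/115/180 mm. The only empty hole lies between the far blue cap and the red one. Next I'll work out the approach to the handle.

```bash
python3 - <<'E'
from h import *
H=at_z("top",(400.7,212.3),.078)[:2];P=np.array([.5086,-.3105]);G=np.array([.4431,-.3140]);M=np.array([.5516,-.2136])
for n,v in(("P",P),("G",G),("M",M)): d=v-H; print(n,np.linalg.norm(d).round(4),np.degrees(np.arctan2(d[1],d[0])))
p,q,s=tool(); print(H,q.as_matrix().round(3).tolist())
print(q.inv().apply(np.array([*G,.231])-p).round(4))
E
```

```text
P 0.1147 -175.87547399757813
G 0.1803 -176.26319413906597
M 0.1138 128.8572851452079
[ 0.62302161 -0.30224892] [[0.897, 0.442, -0.001], [0.442, -0.897, 0.002], [0.0, -0.002, -1.0]]
[ 0.2587 -0.0969 -0.0003]
```

>>> {"fn": "send_path", "kwargs": {"segments": [0.043,-0.016,0,0,0.043,-0.016,0,0,0.043,-0.016,0,0,0.043,-0.016,0,0,0.043,-0.016,0,0,0.043,-0.016,0,0,0,0,0,0.19,0,0,0,0.19], "aperture": 0.06}}

```text
clock: 1.1
position: [0.4434, -0.3146, 0.2308]
eef_rot: [-0.0, 0.999, 0.039, -0.0]
wrist_force: [0.3, -0.6, -0.2]
opening: 0.0598
finger_force: 0.0
```

>>> {"fn": "send_path", "kwargs": {"segments": [0,0,0,0.011,0,0,0,0]}}

```text
clock: 1.35
position: [0.4429, -0.3156, 0.2311]
eef_rot: [-0.0, 0.999, 0.037, -0.0]
wrist_force: [-0.4, -0.2, 0.2]
opening: 0.0598
finger_force: 0.0
```

```bash
python3 - <<'E'
from h import *
p,q,s=tool(); print(p,q.as_matrix().round(3).tolist(),q.inv().apply(np.array([.4431,-.3140,.084])-p).round(4))
i,d=cams.camera("wrist"); cv2.imwrite("pics/w1.png",i)
E
```

```text
[ 0.44287929 -0.31560625  0.23105659] [[0.997, 0.074, -0.0], [0.074, -0.997, 0.0], [-0.0, -0.0, -1.0]] [ 0.0004 -0.0015  0.1471]
```

View pics/w1.png

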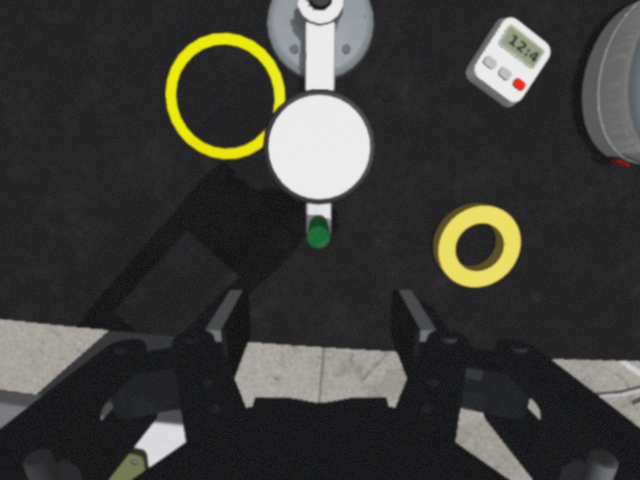

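The wrist view shows the green handle at (318,232), midway between the fingers with its arm straight along tool x, so I'll go down and grip it.

>>> {"fn": "send_path", "kwargs": {"segments": [0,-0.001,0.04,0,0,0,0.04,0,0,0,0.04,0,0,0,0.026,0,0,0,0,0,0,0,0,0]}}

```text
clock: 2.15
position: [0.4436, -0.3154, 0.0862]
eef_rot: [0.0, 0.999, 0.036, 0.001]
wrist_force: [-0.3, -0.3, -1.0]
opening: 0.06
finger_force: 0.0
```

>>> {"fn": "send_path", "kwargs": {"segments": [0,0,0,0,0,0,0,0,0,0,0,0,0,0,0,0,0,0,0,0,0,0,0,0], "aperture": 0.0}}

```text
clock: 2.9
position: [0.4436, -0.315, 0.0865]
eef_rot: [0.001, 0.999, 0.036, 0.001]
wrist_force: [-0.9, 0.2, 5.6]
opening: 0.0162
finger_force: 58.4
```

>>> {"fn": "send_path", "kwargs": {"segments": [0.0003,-0.0108,0,0.06,0.0003,-0.0108,0,0.06,0.0003,-0.0108,0,0.06,0.0003,-0.0108,0,0.06,0.0003,-0.0108,0,0.06,0.0003,-0.0108,0,0.06,0.0003,-0.0108,0,0.06,0.0003,-0.0108,0,0.06]}}

```text
clock: 3.9
position: [0.4576, -0.2305, 0.0865]
eef_rot: [0.001, 0.979, -0.203, 0.001]
wrist_force: [-2.3, -1.5, 6.0]
opening: 0.0163
finger_force: 58.7
```

>>> {"fn": "send_path", "kwargs": {"segments": [0.0003,-0.0108,0,0.06,0.0003,-0.0108,0,0.06,0.0003,-0.0108,0,0.06,0.0003,-0.0108,0,0.06,0.0003,-0.0108,0,0.06,0.0003,-0.0108,0,0.06,0.0003,-0.0108,0,0.06,0,0,0,0]}}

```text
clock: 4.9
position: [0.5016, -0.1682, 0.0865]
eef_rot: [-0.0, 0.916, -0.402, 0.001]
wrist_force: [-0.2, 2.9, 6.9]
opening: 0.0162
finger_force: 58.8
```

```bash
python3 - <<'E'
from h import *
p,q,s=tool(); H=np.array([.62302,-.30225]); d=p[:2]-H
print(np.linalg.norm(d),np.degrees(np.arctan2(d[1],d[0])),s["wrist_force"],s["moment"])
i,_=cams.camera("top"); cv2.imwrite("pics/t2.png",i); cv2.imwrite("pics/t2c.png",cv2.resize(i[190:300,325:435],None,fx=5,fy=5,interpolation=2))
E
```

```text
0.1808644848768135 132.16566520774055 [-0.24501015  2.9179083   6.91534206] [ 0.30615299  0.17243618 -0.0019846 ]
```

View pics/t2c.png

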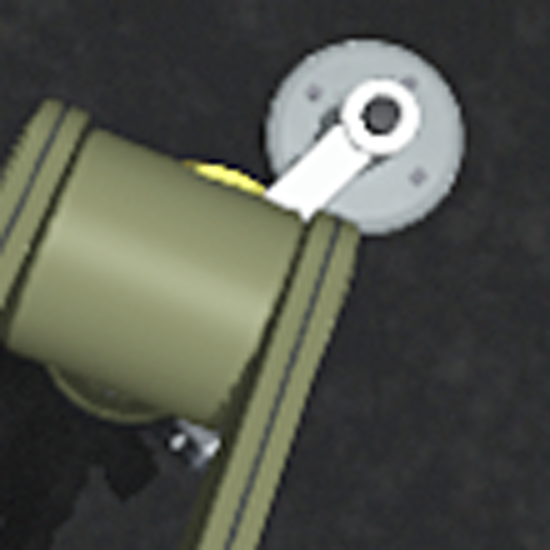

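The forearm hides the panel at (150,250). Measured through the TCP, 3.3° is left to go: I'll finish the swing, release, rise and look.

>>> {"fn": "send_path", "kwargs": {"segments": [0.0003,-0.0104,0,0.058,0,0,0,0,0,0,0,0]}}

```text
clock: 5.32
position: [0.5093, -0.1615, 0.0865]
eef_rot: [-0.001, 0.904, -0.429, 0.001]
wrist_force: [-0.2, 3.0, 6.8]
opening: 0.0165
finger_force: 58.8
```

```bash
python3 - <<'E'
from h import *
p,q,s=tool(); H=np.array([.62302,-.30225]); d=p[:2]-H
print(np.linalg.norm(d),np.degrees(np.arctan2(d[1],d[0])),s["wrist_force"])
E
```

```text
0.18094216745089722 128.95888407745528 [-0.19735912  3.02000652  6.8066    ]
```

>>> {"fn": "send_path", "kwargs": {"segments": [0,0,0,0,0,0,0,0,0,0,0,0,0,0,0,0,0,0,-0.04,0,0,0,-0.04,0,-0.06,0,-0.04,0,-0.06,0,-0.04,0], "aperture": 0.05}}

```text
clock: 6.32
position: [0.4421, -0.081, 0.2356]
eef_rot: [-0.0, 0.903, -0.429, -0.0]
wrist_force: [1.2, 0.4, 0.0]
opening: 0.0499
finger_force: 0.0
```

```bash
python3 - <<'E'
from h import *
for n in("scene","wrist"):
    i,_=cams.camera(n); cv2.imwrite(f"pics/{n}3.png",i)
    if n=="scene": a=cv2.resize(i[190:280,320:440],(480,360),interpolation=2)
    else: b=cv2.resize(i,(480,360)); 
    m=cams.camera_model(n);np.save(f"pics/{n}3T.npy",m["world_from_camera"])
cv2.imwrite("pics/m3.png",np.hstack([a[:,:400],b[:,:]])[:,:800])
E
```

```text
(no output)
```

View pics/m3.png

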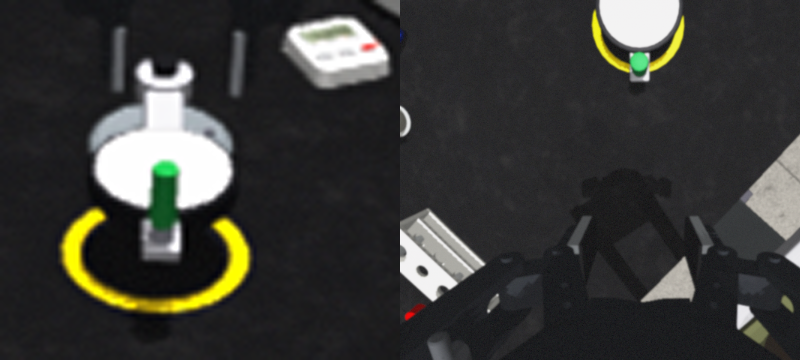

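The scene and wrist views show the panel (163,170) and handle symmetric over the ring; I'll check from the top once the arm is clear. Now over to the red tube.

>>> {"fn": "send_path", "kwargs": {"segments": [-0.0237,-0.0361,0,0,-0.0237,-0.0361,0,0,-0.0237,-0.0361,0,0,-0.0237,-0.0361,0,0,-0.0237,-0.0361,0,0,-0.0237,-0.0361,0,0,-0.0237,-0.0361,0,0,-0.0237,-0.0361,0,0]}}

```text
clock: 7.42
position: [0.5535, 0.2212, 0.2333]
eef_rot: [-0.016, 0.914, -0.406, -0.013]
wrist_force: [1.1, -0.9, 0.1]
opening: 0.0498
finger_force: 0.0
```

>>> {"fn": "send_path", "kwargs": {"segments": [0,0,0,-0.175,0,0,0,-0.175,0,0,0,-0.175,0,0,0,-0.175,0,0,0,0]}}

```text
clock: 8.05
position: [0.5531, 0.2199, 0.2335]
eef_rot: [-0.019, 0.997, -0.07, -0.007]
wrist_force: [0.1, 0.0, 0.5]
opening: 0.0504
finger_force: 0.0
```

```bash
python3 - <<'E'
from h import *
p,q,s=tool(); print(p,q.as_matrix().round(3).tolist(),q.inv().apply(np.array([.5458,.2482,.0985])-p).round(4))
i,_=cams.camera("top"); 
c,rad,me,n=blob(i,(335,215,392,275),(22,120,120),(35,255,255));print("ring",c,rad,at_z("top",c,.0015))
m=cv2.inRange(cv2.cvtColor(i[205:300,330:430],cv2.COLOR_BGR2HSV),(0,0,215),(180,40,255))
m=cv2.morphologyEx(m,cv2.MORPH_OPEN,np.ones((15,15),np.uint8))
c,rad=cv2.minEnclosingCircle(cv2.findNonZero(m)); c=np.array(c)+[330,205]; print("panel",c,rad,at_z("top",c,.07))
w,_=cams.camera("wrist")
cv2.imwrite("pics/m4.png",np.hstack([cv2.resize(i[190:300,325:425],(400,440),interpolation=2),cv2.resize(w,(400,300))[:,:].copy() if 0 else cv2.copyMakeBorder(cv2.resize(w,(400,300)),0,140,0,0,0)]))
E
```

```text
[0.5530503  0.21990662 0.23347019] [[0.99, -0.14, -0.01], [-0.14, -0.989, 0.039], [-0.016, -0.037, -0.999]] [-0.009 -0.022  0.136]
ring [362.8313961 245.7209301] 23.902551651000977 [ 0.5513234  -0.21364693  0.0015    ]
panel [365.44140625 242.62109375] 17.21980094909668 [ 0.55108541 -0.21541414  0.07      ]
```

View pics/m4.png

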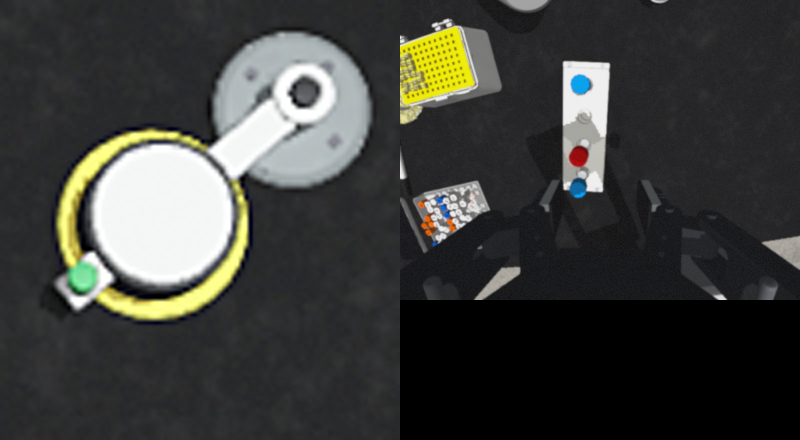

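The top crop shows the panel centred over the ring, about 2 mm off: panel (365.4,242.6), ring (362.8,245.7), with parallax taken out. The wrist view has the red cap at (578,156), left of the finger midline, which agrees with the computed shift.

>>> {"fn": "send_path", "kwargs": {"segments": [-0.0045,-0.011,0,0,-0.0045,-0.011,0,0,0,0,0.03,0,0,0,0.03,0,0,0,0.02,0,0,0,0,0,0,0,0,0]}}

```text
clock: 9.02
position: [0.5465, 0.2471, 0.1562]
eef_rot: [-0.02, 0.997, -0.069, -0.006]
wrist_force: [-1.8, -0.3, 1.1]
opening: 0.0499
finger_force: 0.0
```

```bash
python3 - <<'E'
from h import *
p,q,s=tool(); print(q.as_matrix().round(3).tolist(),q.inv().apply(np.array([.5458,.2482,.0985])-p).round(4))
E
```

```text
[[0.99, -0.138, -0.009], [-0.137, -0.99, 0.04], [-0.014, -0.038, -0.999]] [-0.0001  0.0012  0.0577]
```

>>> {"fn": "send_path", "kwargs": {"segments": [0,0.001,0.03,0,0,0,0.027,0,0,0,0,0,0,0,0,0]}}

```text
clock: 9.52
position: [0.5466, 0.2481, 0.0999]
eef_rot: [-0.02, 0.997, -0.069, -0.005]
wrist_force: [-0.0, 1.3, 1.2]
opening: 0.0501
finger_force: 0.0
```

>>> {"fn": "send_path", "kwargs": {"segments": [0,0,0,0,0,0,0,0,0,0,0,0,0,0,0,0,0,0,0,0], "aperture": 0.0}}

```text
clock: 10.15
position: [0.5466, 0.2481, 0.0998]
eef_rot: [-0.02, 0.997, -0.069, -0.005]
wrist_force: [1.1, -0.5, 6.7]
opening: 0.0198
finger_force: 58.6
```

>>> {"fn": "send_path", "kwargs": {"segments": [0,0,-0.02,0,0,0,-0.02,0,0,0,-0.02,0,0,0,-0.02,0,0,0,-0.02,0,0,0,0,0]}}

```text
clock: 10.9
position: [0.5474, 0.244, 0.1999]
eef_rot: [-0.02, 0.997, -0.069, -0.005]
wrist_force: [-0.6, 0.1, -0.7]
opening: 0.0196
finger_force: 59.0
```

```bash
python3 - <<'E'
from h import *
p,q,s=tool(); print(p,q.as_matrix().round(3).tolist())
E
```

```text
[0.54743767 0.24395109 0.19989284] [[0.99, -0.138, -0.006], [-0.138, -0.99, 0.04], [-0.012, -0.039, -0.999]]
```

>>> {"fn": "send_path", "kwargs": {"segments": [0.008,0.025,0,0,0.008,0.025,0,0,0,0,0,-0.15,0,0,0,-0.15,0,0,0,-0.15,0,0,0,-0.15,0,0,0,-0.15,0,0,0,-0.15]}}

```text
clock: 11.9
position: [0.5544, 0.1918, 0.1947]
eef_rot: [-0.02, 0.927, 0.374, 0.002]
wrist_force: [0.2, -0.5, -0.7]
opening: 0.0196
finger_force: 59.1
```

>>> {"fn": "send_path", "kwargs": {"segments": [0,0,0,-0.15,0,0,0,-0.15,0,0,0,-0.15,0,0,0,-0.17,0,0,0,0,0,0,0,0]}}

```text
clock: 12.65
position: [0.5548, 0.1919, 0.1954]
eef_rot: [-0.019, 0.771, 0.636, 0.008]
wrist_force: [-0.9, -0.0, -0.4]
opening: 0.0196
finger_force: 59.1
```

```bash
python3 - <<'E'
from h import *
p,q,s=tool(); print(s["joint_positions"],p,q.as_matrix().round(3).tolist())
# line: TCP->grasp point (19mm back); tube axis ~ through it
n=np.array([.186,.9825]);c=np.array([.5667,.2443]); g=p-.019*q.as_matrix()[:,2]
print("grasp",g,"s",(g[:2]-c)@n,"a",(g[:2]-c)@[.9825,-.186])
i,_=cams.camera("scene"); w,_=cams.camera("wrist")
cv2.imwrite("pics/m5.png",np.hstack([cv2.resize(i[220:400,130:290],(400,450),interpolation=2),cv2.copyMakeBorder(cv2.resize(w,(400,300)),0,150,0,0,0)]))
E
```

```text
[0.2353558  0.3515461  1.53416478 0.04253451 1.25782223 0.414214  ] [0.55483998 0.19189    0.19539985] [[0.191, 0.982, -0.011], [0.981, -0.19, 0.039], [0.036, -0.018, -0.999]]
grasp [0.55505015 0.19114994 0.21438427] s -0.054386802733905115 a -0.0015600655258943238
```

View pics/m5.png

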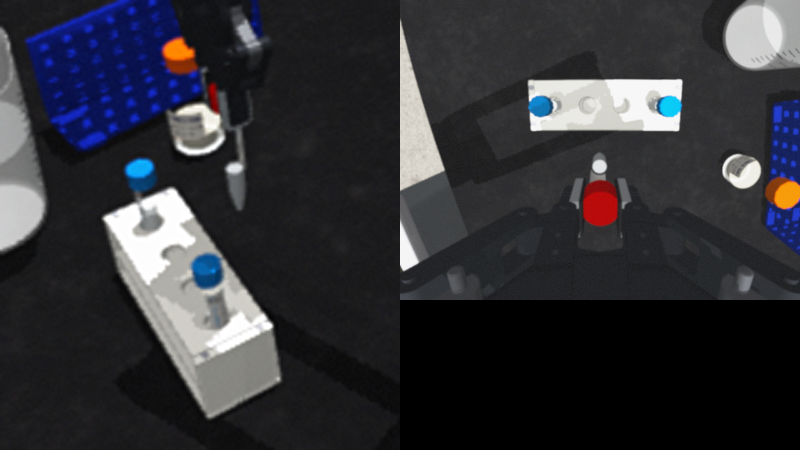

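The tube hangs upright from the gripper (tip near (235,185) on the left), free of the rack. Tool x points straight across the rack, and the gap between the blue caps is centred. The rows cannot tilt the tool, so I'll pivot the tube in the grip: lower it beside the rack and lean its lower body on the rack's fixed top edge.

>>> {"fn": "send_path", "kwargs": {"segments": [0,0,0.022,0,0,0,0.022,0,0,0,0.0225,0,0,0,0,0,0.012,0,0.0005,0,0,0,0,0]}}

```text
clock: 13.5
position: [0.5577, 0.2072, 0.1306]
eef_rot: [-0.018, 0.77, 0.637, 0.009]
wrist_force: [-0.4, -0.9, -0.9]
opening: 0.0201
finger_force: 59.0
```

>>> {"fn": "send_path", "kwargs": {"segments": [0.0054,0,0.0003,0,0.0054,0,0.0003,0,0.0054,0,0.0004,0,0.0054,0,0.0004,0,0.0052,0,0.0017,0,0.0052,0,0.0017,0,0.0051,0,0.0017,0,0.0051,0,0.0017,0]}}

```text
clock: 14.5
position: [0.5648, 0.2485, 0.1228]
eef_rot: [-0.018, 0.771, 0.637, 0.009]
wrist_force: [-1.1, -4.1, 4.0]
opening: 0.0198
finger_force: 61.9
```

```bash
python3 - <<'E'
from h import *
p,q,s=tool(); print(p,s["wrist_force"],s["moment"])
n=np.array([.186,.9825]);c=np.array([.5667,.2443]); g=p-.019*q.as_matrix()[:,2]
print("grasp",g,"s",(g[:2]-c)@n,"a",(g[:2]-c)@[.9825,-.186])
i,_=cams.camera("scene"); w,_=cams.camera("wrist")
cv2.imwrite("pics/m6.png",np.hstack([cv2.resize(i[220:400,130:290],(400,450),interpolation=2),cv2.copyMakeBorder(cv2.resize(w,(400,300)),0,150,0,0,0)]))
E
```

```text
[0.56476252 0.24849654 0.12276773] [-1.13419804 -4.10224782  4.02383747] [-1.10974278  0.11082327  0.00319225]
grasp [0.56495221 0.24775131 0.14175216] s 0.003065826813406899 a -0.0023591451495544122
```

View pics/m6.png

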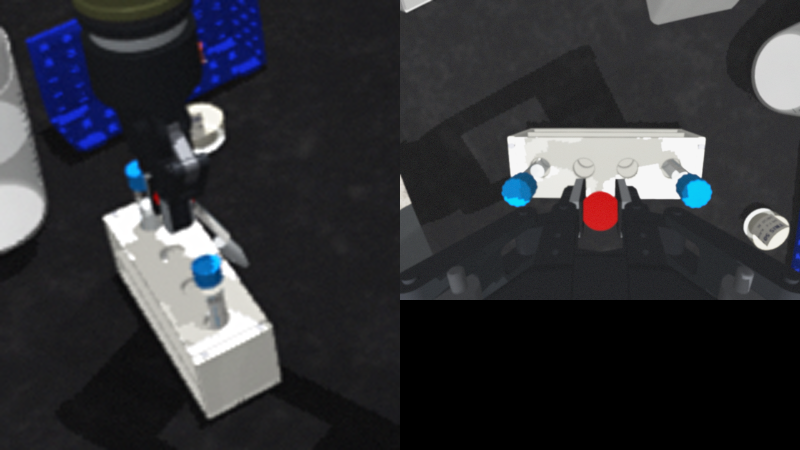

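The tube is pivoting in the pads, leaning over the rack's edge at about 30° with 6 N, and both blue tubes stand clear at (519,190) and (694,190). I'll continue to 45°.

>>> {"fn": "send_path", "kwargs": {"segments": [0.0047,0,0.003,0,0.0047,0,0.003,0,0.0046,0,0.0031,0,0.0046,0,0.0031,0,0.002,0,0.0018,0,0,0,0,0]}}

```text
clock: 15.35
position: [0.5687, 0.2695, 0.1098]
eef_rot: [-0.018, 0.771, 0.637, 0.009]
wrist_force: [0.2, -2.1, 5.8]
opening: 0.0196
finger_force: 64.7
```

```bash
python3 - <<'E'
from h import *
p,q,s=tool(); print(p,s["wrist_force"],s["moment"])
n=np.array([.186,.9825]);c=np.array([.5667,.2443]); g=p-.019*q.as_matrix()[:,2]
s_,h=(g[:2]-c)@n+.031,g[2]-.066; print("grasp",g,s_,h,"tilt est",np.degrees(np.arctan2(s_,h)+np.arcsin(.0085/np.hypot(s_,h))))
E
```

```text
[0.56870638 0.26946486 0.10983082] [ 0.22737366 -2.06078317  5.79962248] [-0.86961358  0.1019822   0.0517548 ]
grasp [0.56888483 0.26870666 0.12881485] 0.05538591805841378 0.06281484506876994 tilt est 47.22912588739907
```

>>> {"fn": "send_path", "kwargs": {"segments": [-0.003,0,-0.02,0,-0.003,0,-0.025,0,0,0,-0.03,0,0,0,-0.03,0,0,0,0,0,0,0,0,0]}}

```text
clock: 16.1
position: [0.5677, 0.2593, 0.2132]
eef_rot: [-0.019, 0.771, 0.637, 0.008]
wrist_force: [0.1, 0.3, -0.3]
opening: 0.0196
finger_force: 64.4
```

```bash
python3 - <<'E'
from h import *
p,q,s=tool(); print(p,q.as_matrix().round(3).tolist())
i,_=cams.camera("scene"); w,_=cams.camera("wrist"); np.save("pics/Tw7.npy",cams.camera_model("wrist")["world_from_camera"]);cv2.imwrite("pics/s7.png",i)
cv2.imwrite("pics/m7.png",np.hstack([cv2.resize(i[200:350,150:283],(400,450),interpolation=2),cv2.copyMakeBorder(cv2.resize(w,(400,300)),0,150,0,0,0)]))
E
```

```text
[0.56767725 0.25932214 0.21323418] [[0.188, 0.982, -0.011], [0.981, -0.188, 0.04], [0.037, -0.019, -0.999]]
```

View pics/m7.png

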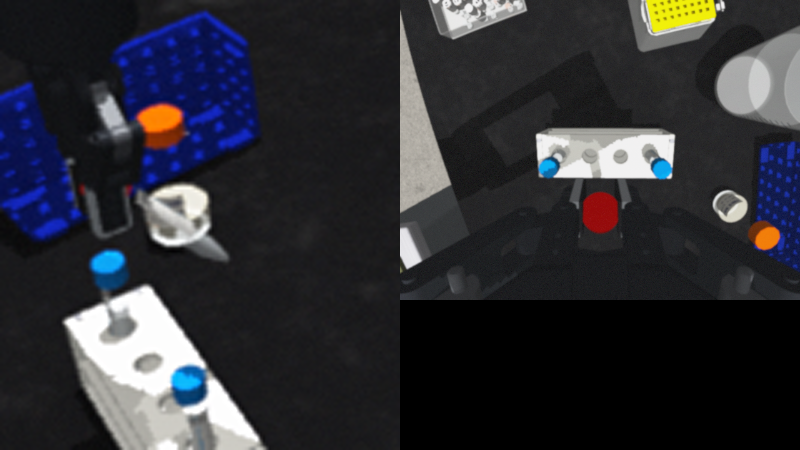

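The blue tubes are still in place, and the tube hangs slanted from the gripper with its tip at crop (228,261), i.e. scene (226,287). I'll fit the tilt from that and compute the move to the panel.

```bash
cat >> h.py <<'E'
def proj(n,X):
    K,D,T=cam(n); c=T[:3,:3].T@(np.array(X)-T[:3,3]); c=c*[1,-1,-1]
    return cv2.projectPoints(c.reshape(1,1,3),np.zeros(3),np.zeros(3),K,D)[0].ravel()
def tip(p,q,t,L=.1128):
    m=q.as_matrix(); t=np.radians(t); x=m[:,0].copy(); x[2]=0; x/=np.linalg.norm(x)
    return p-.019*m[:,2]-L*(np.sin(t)*x+np.cos(t)*np.array([0,0,1]))
E
python3 - <<'E'
from h import *
p,q,s=tool()
for t in(40,45,50,55): print(t,proj("scene",tip(p,q,t)).round(1),tip(p,q,t).round(4))
T=tip(p,q,46); tgt=np.array([.5512,-.2150,.120]); print((tgt-T).round(4),q.inv().apply(tgt-T).round(4), s["joint_positions"])
E
```

```text
40 [227.  285.1] [0.5539 0.187  0.1452]
45 [230.  281.1] [0.5525 0.1799 0.1518]
50 [232.7 276.9] [0.5513 0.1733 0.1591]
55 [235.  272.6] [0.5502 0.1675 0.1669]
[-0.0011 -0.3935 -0.0332] [-0.3876  0.0734  0.0179] [0.3360442  0.38602979 1.43148939 0.04220111 1.32363944 0.51488126]
```

>>> {"fn": "send_path", "kwargs": {"segments": [-0.0242,0.0046,-0.001,0,-0.0242,0.0046,-0.001,0,-0.0242,0.0046,-0.001,0,-0.0242,0.0046,-0.001,0,-0.0242,0.0046,-0.001,0,-0.0242,0.0046,-0.001,0,-0.0242,0.0046,-0.001,0,-0.0242,0.0046,-0.001,0]}}

```text
clock: 17.2
position: [0.5674, 0.0611, 0.2132]
eef_rot: [-0.019, 0.771, 0.637, 0.008]
wrist_force: [-0.0, -0.5, -0.5]
opening: 0.0197
finger_force: 64.4
```

>>> {"fn": "send_path", "kwargs": {"segments": [-0.0242,0.0046,-0.001,0,-0.0242,0.0046,-0.001,0,-0.0242,0.0046,-0.001,0,-0.0242,0.0046,-0.001,0,-0.0242,0.0046,-0.001,0,-0.0242,0.0046,-0.001,0,-0.0242,0.0046,-0.001,0,-0.0242,0.0046,-0.001,0]}}

```text
clock: 18.2
position: [0.5673, -0.1359, 0.2134]
eef_rot: [-0.019, 0.771, 0.637, 0.008]
wrist_force: [-0.5, -0.2, -0.5]
opening: 0.0193
finger_force: 64.4
```

>>> {"fn": "send_path", "kwargs": {"segments": [0,0,0,0,0,0,0,0,0,0,0,0]}}

```text
clock: 18.58
position: [0.5677, -0.1346, 0.2145]
eef_rot: [-0.019, 0.77, 0.637, 0.009]
wrist_force: [-0.4, -1.0, -0.6]
opening: 0.0191
finger_force: 64.4
```

```bash
python3 - <<'E'
from h import *
p,q,s=tool(); print(p,q.as_matrix().round(3).tolist())
for t in(40,43,46): print(t,proj("scene",tip(p,q,t)).round(1),proj("top",tip(p,q,t)).round(1),tip(p,q,t).round(4))
i,_=cams.camera("scene"); w,_=cams.camera("top")
cv2.imwrite("pics/s8.png",i);cv2.imwrite("pics/t8.png",w)
cv2.imwrite("pics/m8.png",np.hstack([cv2.resize(i[160:260,340:440],(400,400),interpolation=2),cv2.resize(w[190:290,320:420],(400,400),interpolation=2)]))
E
```

```text
[ 0.56768557 -0.1345817   0.21452456] [[0.187, 0.982, -0.011], [0.982, -0.187, 0.04], [0.037, -0.018, -0.999]]
40 [359.1 205.9] [363.9 237.3] [ 0.5543 -0.2066  0.1471]
43 [360.6 203.9] [366.  237.4] [ 0.5535 -0.2109  0.151 ]
46 [362.1 201.9] [367.9 237.5] [ 0.5527 -0.215   0.1552]
```

View pics/m8.png

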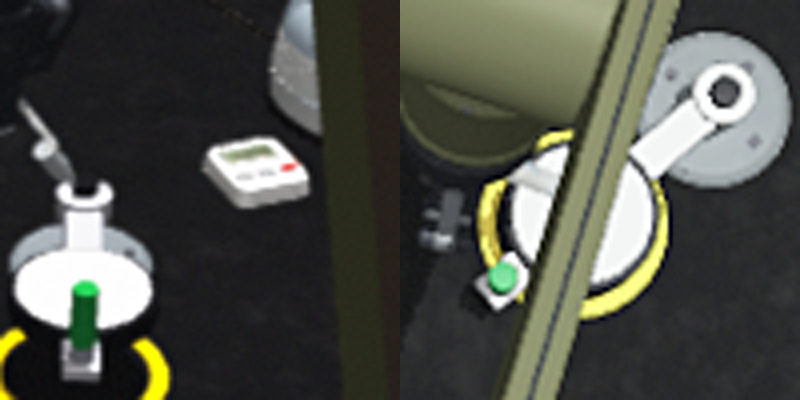

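Scene crop: tube tip at about (72,182), i.e. scene (358,205.5), over the hinge side in this view and still high. That suggests a tilt of about 41°. I'll confirm with a 3D line fit on the scene depth.

```bash
cat > fit.py <<'E'
from h import *
p,q,s=tool(); im,d=cams.camera("scene"); K,D,T=cam("scene")
v,u=np.mgrid[150:260,310:400]; z=d[150:260,310:400]; ok=z>0; u,v,z=u[ok],v[ok],z[ok]
n=cv2.undistortPoints(np.stack([u,v],1).astype(float).reshape(-1,1,2),K,D).reshape(-1,2)
X=(np.c_[n[:,0]*z,-n[:,1]*z,-z])@T[:3,:3].T+T[:3,3]
g=p-.019*q.as_matrix()[:,2]; x=q.as_matrix()[:,0].copy();x[2]=0;x/=np.linalg.norm(x); y=np.array([x[1],-x[0],0])
rel=X-g; A=np.c_[rel@-x,rel@y,rel[:,2]]
m=(A[:,0]>.03)&(A[:,0]<.12)&(abs(A[:,1])<.013)&(A[:,2]<-.01)&(A[:,2]>-.12)
A=A[m]; c=np.median(A,0); w=np.linalg.svd(A-A.mean(0),full_matrices=False)[2][0]; w*=np.sign(w[0])
al=(A-A.mean(0))@w
print(len(A),"dir",w.round(3),"tilt",np.degrees(np.arccos(-w[2])),"mean",A.mean(0).round(4),"low end",(A.mean(0)+w*al.max()).round(4),A[:,2].min())
np.set_printoptions(suppress=True); print("pix",u[m].min(),u[m].max(),v[m].min(),v[m].max())
for t in(38,41,44,47): print(t,tip(p,q,t).round(4),(tip(p,q,t)-np.array([.5512,-.215,.12])).round(4),q.inv().apply(np.array([.5512,-.215,.12])-tip(p,q,t)).round(4))
E
python3 fit.py
```

```text
76 dir [ 0.465 -0.008 -0.885] tilt 27.70661931131745 mean [ 0.0479 -0.0051 -0.0559] low end [ 0.0632 -0.0053 -0.085 ] -0.08339043533751933
pix 348 358 188 206
38 [ 0.555  -0.2037  0.1449] [0.0038 0.0113 0.0249] [-0.0128 -0.0012  0.0245]
41 [ 0.5542 -0.2081  0.1487] [0.003  0.0069 0.0287] [-0.0084 -0.0011  0.0284]
44 [ 0.5534 -0.2124  0.1527] [0.0022 0.0026 0.0327] [-0.0042 -0.0011  0.0326]
47 [ 0.5526 -0.2165  0.1569] [ 0.0014 -0.0015  0.0369] [-0.0002 -0.001   0.0369]
```

The scene camera looks nearly along the tube, so this fit is weak. I'll turn the tool so the camera sees the tube side-on, re-centre, and measure again while it is still a little high.

>>> {"fn": "send_path", "kwargs": {"segments": [0,0,0,0.15,0,0,0,0.15,0,0,0,0.15,0,0,0,0.15,0.0035,0.0225,0,0,0.0035,0.0225,0,0,0,0,0,0,0,0,0,0]}}

```text
clock: 19.73
position: [0.6038, -0.1618, 0.2133]
eef_rot: [-0.021, 0.924, 0.381, 0.003]
wrist_force: [-0.2, -0.2, -0.5]
opening: 0.0196
finger_force: 64.4
```

```bash
python3 - <<'E'
from h import *
p,q,s=tool(); print(p,q.as_matrix().round(3).tolist())
for t in(36,40,44,48): print(t,*[proj("scene",tip(p,q,t,L)).round(1) for L in(.1128,.06)],tip(p,q,t).round(4),q.inv().apply(np.array([.5512,-.215,.12])-tip(p,q,t)).round(4))
i,_=cams.camera("scene"); cv2.imwrite("pics/s9.png",i)
cv2.imwrite("pics/m9.png",cv2.resize(i[150:250,330:430],(600,600),interpolation=2))
E
```

```text
[ 0.60382116 -0.16178878  0.21331916] [[0.71, 0.704, -0.011], [0.704, -0.709, 0.04], [0.02, -0.036, -0.999]]
36 [358.9 207.1] [346.7 192. ] [ 0.557  -0.2093  0.141 ] [-0.0086  0.0008  0.0209]
40 [361.5 205.4] [348.1 191.1] [ 0.5526 -0.2136  0.1459] [-0.0025  0.001   0.0258]
44 [364.1 203.5] [349.4 190. ] [ 0.5484 -0.2177  0.1512] [0.0033 0.0011 0.0312]
48 [366.4 201.5] [350.7 188.9] [ 0.5445 -0.2216  0.1568] [0.0086 0.0014 0.037 ]
```

View pics/m9.png

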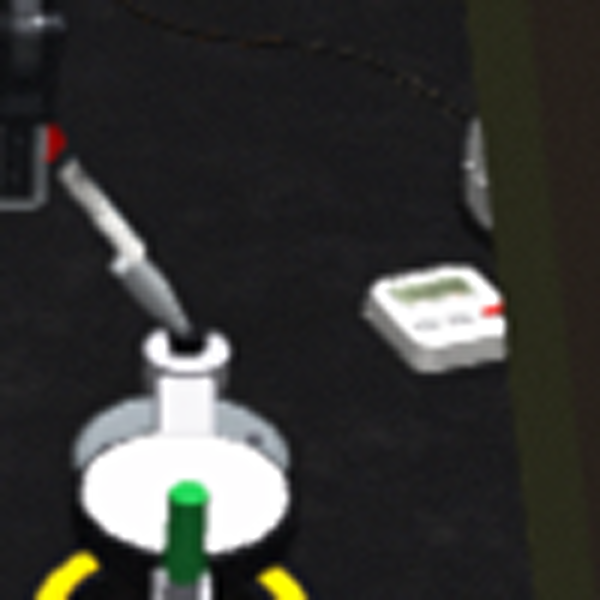

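The view is now side-on: neck at crop (72,170), tip at (188,332), i.e. scene (361.3,205.3). The line looks steeper than predicted, so the cap may have slid a little in the pads. I'll solve for tilt and offset together, from axis points segmented out of this saved picture.

```bash
python3 - <<'E'
from h import *
from scipy.optimize import least_squares
p,q,s=tool(); i=cv2.imread("pics/s9.png"); g=i.max(2)
rows=[]
for v in range(176,206):
    u=np.where(g[v,336:366]>75)[0]+336
    if v<200 or 1: rows.append((v,u.min() if len(u) else 0,u.max() if len(u) else 0,len(u)))
print(rows)
G=p-.019*q.as_matrix()[:,2]; print("grasp px",proj("scene",G))
E
```

```text
[(176, np.int64(336), np.int64(338), 3), (177, np.int64(336), np.int64(342), 3), (178, np.int64(336), np.int64(343), 5), (179, np.int64(336), np.int64(343), 5), (180, np.int64(336), np.int64(345), 6), (181, np.int64(336), np.int64(346), 7), (182, np.int64(336), np.int64(347), 7), (183, np.int64(336), np.int64(347), 6), (184, np.int64(344), np.int64(348), 5), (185, np.int64(345), np.int64(349), 5), (186, np.int64(345), np.int64(350), 6), (187, np.int64(346), np.int64(351), 6), (188, np.int64(347), np.int64(351), 5), (189, np.int64(348), np.int64(352), 5), (190, np.int64(348), np.int64(353), 6), (191, np.int64(349), np.int64(353), 5), (192, np.int64(349), np.int64(353), 5), (193, np.int64(349), np.int64(354), 6), (194, np.int64(348), np.int64(355), 8), (195, np.int64(349), np.int64(356), 8), (196, np.int64(350), np.int64(357), 8), (197, np.int64(351), np.int64(357), 7), (198, np.int64(352), np.int64(358), 7), (199, np.int64(353), np.int64(358), 6), (200, np.int64(354), np.int64(359), 6), (201, np.int64(355), np.int64(359), 5), (202, np.int64(356), np.int64(360), 5), (203, np.int64(358), np.int64(360), 3), (204, np.int64(359), np.int64(361), 3), (205, np.int64(355), np.int64(365), 5)]
grasp px [332.06581492 173.93024601]
```

```bash
cat >> h.py <<'E'
def inplane(uv,p,q):
    m=q.as_matrix(); g=p-.019*m[:,2]; x=m[:,0].copy();x[2]=0;x/=np.linalg.norm(x); N=np.cross(x,[0,0,1])
    K,D,T=cam("scene"); a,b=cv2.undistortPoints(np.array([[uv]],float),K,D)[0,0]; d=T[:3,:3]@[a,-b,-1]; o=T[:3,3]
    X=o+d*((g-o)@N)/(d@N); return X,(X-g)@x,(X-g)[2]
E
python3 - <<'E'
from h import *
p,q,s=tool(); P=[]
for uv in((361.2,205),(352,194.5),(339.3,178.5)):
    X,a,b=inplane(uv,p,q); P.append((a,b)); print(uv,X.round(4),round(a,4),round(b,4))
P=np.array(P)
for k in(1,2): d=P[k]-P[0]; print(np.degrees(np.arctan2(d[0],d[1])),np.linalg.norm(d))
E
```

```text
(361.2, 205) [ 0.5531 -0.2129  0.1472] -0.0715 -0.0852
(352, 194.5) [ 0.5697 -0.1964  0.1769] -0.0482 -0.0555
(339.3, 178.5) [ 0.5918 -0.1745  0.2203] -0.017 -0.0121
38.24842344296504 0.03778472120013779
36.744264946947915 0.09120129212359937
```

The measured tilt is about 38°: the contact point was on the tapered tip, so it came out short of 45°. There is time left (19.7 of 48 s), so I'll go back the same way and push about 8° further on the rack's edge.

>>> {"fn": "send_path", "kwargs": {"segments": [-0.0035,-0.0225,0,0,-0.0035,-0.0225,0,0,0,0,0,-0.15,0,0,0,-0.15,0,0,0,-0.15,0,0,0,-0.15,0.0242,-0.0046,0.001,0,0.0242,-0.0046,0.001,0]}}

```text
clock: 20.78
position: [0.567, -0.0854, 0.2151]
eef_rot: [-0.018, 0.771, 0.637, 0.009]
wrist_force: [-0.7, -0.1, 0.1]
opening: 0.0196
finger_force: 64.4
```

>>> {"fn": "send_path", "kwargs": {"segments": [0.0277,-0.0053,0.001,0,0.0277,-0.0053,0.001,0,0.0277,-0.0053,0.001,0,0.0277,-0.0053,0.001,0,0.0277,-0.0053,0.001,0,0.0277,-0.0053,0.001,0,0.0277,-0.0053,0.001,0,0.0277,-0.0053,0.001,0]}}

```text
clock: 21.78
position: [0.5668, 0.1407, 0.216]
eef_rot: [-0.018, 0.77, 0.637, 0.009]
wrist_force: [-0.3, 0.5, 0.5]
opening: 0.0198
finger_force: 64.4
```

>>> {"fn": "send_path", "kwargs": {"segments": [0.0277,-0.0053,0.001,0,0.0277,-0.0053,0.001,0,0.0277,-0.0053,0.001,0,0.0277,-0.0053,0.001,0,0,0,0,0,0,0,0,0]}}

```text
clock: 22.52
position: [0.5672, 0.2519, 0.2162]
eef_rot: [-0.018, 0.77, 0.637, 0.008]
wrist_force: [0.1, 0.4, -0.7]
opening: 0.0196
finger_force: 64.4
```

```bash
python3 - <<'E'
from h import *
p,q,s=tool(); print(p,q.as_matrix().round(3).tolist(),q.inv().apply(np.array([.5687,.2695,.1098])-p).round(4))
E
```

```text
[0.56718434 0.25190032 0.21622462] [[0.188, 0.982, -0.01], [0.982, -0.187, 0.038], [0.036, -0.017, -0.999]] [0.0137 0.     0.107 ]
```

>>> {"fn": "send_path", "kwargs": {"segments": [0.007,0,0.03,0,0.0067,0,0.03,0,0,0,0.025,0,0,0,0.011,0,0,0,0.011,0,0.003,0,0.0032,0,0.003,0,0.0032,0,0.003,0,0.0032,0]}}

```text
clock: 23.52
position: [0.571, 0.2775, 0.1009]
eef_rot: [-0.017, 0.771, 0.637, 0.008]
wrist_force: [-2.0, -4.8, 1.4]
opening: 0.0198
finger_force: 62.7
```

>>> {"fn": "send_path", "kwargs": {"segments": [0,0,0,0,0,0,0,0,-0.003,0,-0.02,0,-0.004,0,-0.025,0,0,0,-0.03,0,0,0,-0.04,0,-0.024,0.0046,0,0,-0.024,0.0046,0,0]}}

```text
clock: 24.52
position: [0.572, 0.2198, 0.2149]
eef_rot: [-0.018, 0.77, 0.637, 0.011]
wrist_force: [0.9, -0.4, -0.4]
opening: 0.0197
finger_force: 63.2
```

>>> {"fn": "send_path", "kwargs": {"segments": [-0.0277,0.0053,-0.001,0,-0.0277,0.0053,-0.001,0,-0.0277,0.0053,-0.001,0,-0.0277,0.0053,-0.001,0,-0.0277,0.0053,-0.001,0,-0.0277,0.0053,-0.001,0,-0.0277,0.0053,-0.001,0,-0.0277,0.0053,-0.001,0]}}

```text
clock: 25.52
position: [0.5719, -0.007, 0.2131]
eef_rot: [-0.018, 0.771, 0.637, 0.01]
wrist_force: [0.2, 1.6, -1.0]
opening: 0.0196
finger_force: 63.2
```

>>> {"fn": "send_path", "kwargs": {"segments": [-0.0277,0.0053,-0.001,0,-0.0277,0.0053,-0.001,0,-0.0277,0.0053,-0.001,0,-0.0277,0.0053,-0.001,0,0,0,0,0.15,0,0,0,0.15,0,0,0,0.15,0,0,0,0.15]}}

```text
clock: 26.52
position: [0.5721, -0.1192, 0.2126]
eef_rot: [-0.02, 0.925, 0.378, 0.004]
wrist_force: [0.2, -0.8, -0.0]
opening: 0.0194
finger_force: 63.3
```

>>> {"fn": "send_path", "kwargs": {"segments": [0,0,0,0,0,0,0,0]}}

```text
clock: 26.78
position: [0.5714, -0.1194, 0.2123]
eef_rot: [-0.02, 0.924, 0.382, 0.004]
wrist_force: [0.5, 0.2, -0.2]
opening: 0.0196
finger_force: 63.3
```

```bash
python3 - <<'E'
from h import *
p,q,s=tool(); print(p,q.as_matrix().round(3).tolist(), q.inv().apply(np.array([.6080,-.1600,.2133])-p).round(4))
E
```

```text
[ 0.57139764 -0.11942251  0.21229537] [[0.708, 0.706, -0.008], [0.706, -0.707, 0.04], [0.022, -0.034, -0.999]] [-0.0027  0.0545 -0.0029]
```

>>> {"fn": "send_path", "kwargs": {"segments": [-0.001,0.018,-0.001,0,-0.001,0.018,-0.001,0,-0.001,0.018,-0.001,0,0,0,0,0,0,0,0,0]}}

```text
clock: 27.4
position: [0.6066, -0.1602, 0.2126]
eef_rot: [-0.021, 0.924, 0.381, 0.003]
wrist_force: [0.0, -0.5, -0.7]
opening: 0.0197
finger_force: 63.3
```

```bash
python3 - <<'E'
from h import *
p,q,s=tool(); print(p)
i,_=cams.camera("scene"); cv2.imwrite("pics/s10.png",i); g=i.max(2)
for v in range(172,212):
    u=np.where(g[v,338:385]>75)[0]+338; print(v,u.tolist()[:1],u.tolist()[-1:],len(u),end=" | ")
cv2.imwrite("pics/m10.png",cv2.resize(i[150:250,330:430],(600,600),interpolation=2))
E
```

```text
[ 0.60657508 -0.16016583  0.21256049]
172 [338] [339] 2 | 173 [338] [339] 2 | 174 [338] [338] 1 | 175 [341] [341] 1 | 176 [340] [342] 3 | 177 [340] [344] 5 | 178 [340] [345] 6 | 179 [341] [346] 6 | 180 [342] [347] 6 | 181 [343] [348] 6 | 182 [344] [349] 6 | 183 [345] [350] 6 | 184 [346] [351] 6 | 185 [347] [352] 6 | 186 [348] [354] 7 | 187 [349] [355] 7 | 188 [350] [355] 6 | 189 [351] [356] 6 | 190 [351] [356] 6 | 191 [351] [357] 7 | 192 [351] [358] 8 | 193 [352] [360] 9 | 194 [354] [361] 8 | 195 [355] [361] 7 | 196 [356] [362] 7 | 197 [357] [362] 6 | 198 [358] [363] 6 | 199 [360] [364] 5 | 200 [362] [364] 3 | 201 [363] [364] 2 | 202 [] [] 0 | 203 [] [] 0 | 204 [] [] 0 | 205 [355] [366] 5 | 206 [354] [367] 8 | 207 [354] [367] 8 | 208 [354] [368] 11 | 209 [354] [368] 15 | 210 [355] [367] 13 | 211 [355] [367] 13 |
```

View pics/m10.png

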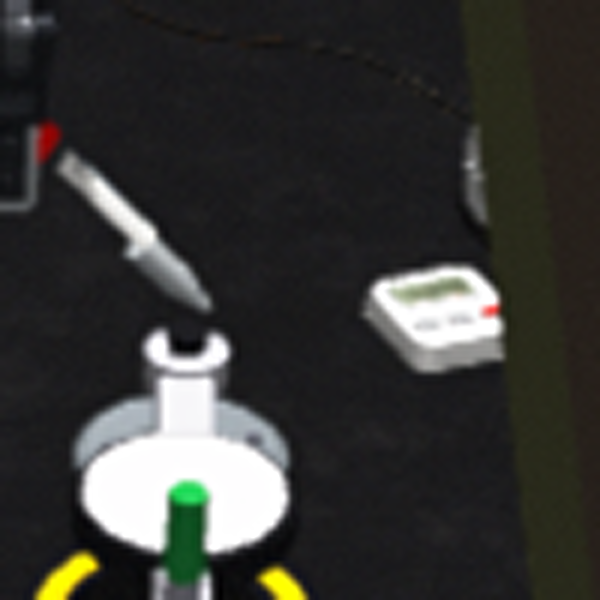

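The tube now lies visibly flatter: tip at crop (210,308), i.e. scene (364.7,201.2), with an axis point at (355.3,192.5).

```bash
python3 - <<'E'
from h import *
p,q,s=tool(); P=[]
for uv in((364.7,201.2),(355.2,192.5),(340.8,177.5)):
    X,a,b=inplane(uv,p,q); P.append((a,b)); print(X.round(4))
    if len(P)==1: print("move",q.inv().apply(np.array([.5512,-.2148,.1205])-X).round(4))
P=np.array(P)
for k in(1,2): d=P[k]-P[0]; print(np.degrees(np.arctan2(d[0],d[1])),np.linalg.norm(d))
E
```

```text
[ 0.5478 -0.2189  0.1575]
move [0.0045 0.0008 0.0371]
[ 0.5648 -0.2021  0.1819]
[ 0.5898 -0.1773  0.2225]
44.383306833678674 0.03419618118756573
42.25703978295816 0.08787816586092628
```

The tilt is about 43–44° and the tip position is known. Now down to 5 cm over the panel centre.

>>> {"fn": "send_path", "kwargs": {"segments": [0.0045,0.0008,0.013,0,0,0,0.012,0,0,0,0.012,0,0,0,0,0,0,0,0,0,0,0,0,0]}}

```text
clock: 28.2
position: [0.6107, -0.1563, 0.1766]
eef_rot: [-0.02, 0.924, 0.381, 0.003]
wrist_force: [-0.5, -1.5, -0.2]
opening: 0.0195
finger_force: 63.3
```

```bash
python3 - <<'E'
from h import *
p,q,s=tool(); print(p)
i,_=cams.camera("scene"); cv2.imwrite("pics/s11.png",i); t,_=cams.camera("top")
print("predicted tip px",proj("scene",[.5512,-.2148,.1205]))
g=i.max(2); print(g[203:222,357:373])
for nm,box in(("A",(165,200,190,222)),("B",(155,252,178,275))): print(nm,blob(t,box,(95,130,100),(115,255,255))[0])
E
```

```text
[ 0.61065186 -0.15626174  0.17663158]
predicted tip px [361.78217911 214.24148494]
[[ 26  28  30  31  33  30  29  25  27  26  24  25  24  28  26  27]
 [ 59  33  32  35  36  32  32  34  37  31  26  25  27  26  27  29]
 [143  45  30  35  34  33  35  68 112  91  44  25  26  27  24  27]
 [201  62  23  28  30  32  36 117 217 213 118  34  24  26  26  26]
 [239 127  26  10  11  10  29 133 240 251 211  65  22  25  25  25]
 [239 195  73  25  25  30  84 197 252 254 246  96  26  24  27  27]
 [223 209 166 134 137 144 201 253 253 253 236  76  25  28  30  28]
 [198 221 242 252 255 254 252 252 248 228 127  40  27  26  29  29]
 [138 177 216 240 246 240 234 211 161 119  81  39  26  27  29  28]
 [153 154 153 176 175 158 160 161 118  96  80  38  27  27  30  28]
 [250 235 189 182 209 237 245 248 175 102  77  32  27  25  30  30]
 [254 252 246 227 228 250 252 250 196  99  60  30  25  28  27  28]
 [252 251 250 249 249 250 250 248 197  94  48  32  27  28  28  28]
 [252 251 249 249 249 249 250 248 200 114  82  55  36  31  29  31]
 [252 250 249 248 249 249 250 248 222 188 179 139  94  73  45  30]
 [252 250 249 249 248 249 250 247 220 186 188 185 183 166 107  61]
 [252 250 249 249 249 249 249 246 220 184 182 184 184 186 173 138]
 [252 250 249 249 249 249 249 246 220 185 183 183 183 183 186 183]
 [249 249 247 247 246 247 247 243 216 183 184 184 183 182 179 181]]
A [175.95238113 209.97619057]
B [164.63636398 262.72727299]
```

```bash
python3 -c "
from plant import r, cams, status
print(r.finish_job())"
```

```text
the job is handed in; nothing more can be done
None
```

The job is handed in: the lit panel stands released about 2 mm off the ring's centre, and the red tube is held at roughly 44°, cap up, its tip about 5 cm over the panel centre, with both blue tubes still in the rack.

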